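# Close, pin and squeeze a split test chamber

## Task

Swing both halves of the little split test chamber fully shut around the sample, then take the red-handled pin from its stand and push it down through the two aligned holes of the front lugs until its flange sits on the upper lug. Then pinch the two yellow ears on top of the chamber between the fingers and finish while still holding them firmly squeezed together, with the pin in place. Leave the bottle, the jar, and the small metal plate tool on its wooden rack where they are.

Things in the scene. Friction and masses are not known exactly. Their poses are not given: they have to be found in the camera images.
- chamber: split test chamber, fixed to the bench: 200 x 170 mm dark base plate, 12 mm thick, with a sample post and two black half-shells (closed: 110 mm along x, 110 mm along y, tops 90 mm above the bench). Origin at the bench under the chamber's centre; its -x is the front (towards the robot, where the lugs are), hinges at the back (+x), z up. When shut the ears stand at (-30, +-24) mm from the origin and the lug holes at (-77, 0) mm
- left_half (a joint): joint of the left half-shell (left = the +y side of the chamber, right = its -y side), rad: 0 fully shut against its stop, grows up to 1.2 as it swings out about its own vertical hinge (front end away from the other half, towards +y of the chamber). Stiff friction hinge: it stays where it is left, moving it takes about 3 N at the ear
- right_half (a joint): joint of the right half-shell (left = the +y side of the chamber, right = its -y side), rad: 0 fully shut against its stop, grows up to 1.2 as it swings out about its own vertical hinge (front end away from the other half, towards -y of the chamber). Stiff friction hinge: it stays where it is left, moving it takes about 3 N at the ear
- left_half_hinge (a point): point on the left half's vertical hinge axis, at the height of the shell's top (90 mm above the bench); its axes turn with the half (parallel to the chamber's when shut; opening turns it clockwise seen from above)
- right_half_hinge (a point): the same for the right half (opening turns it anticlockwise seen from above)
- left_half_ear (a point): yellow upright ear (tab) on top of the left half: 34 mm long (its x), 8 mm thick (its y), 46 mm tall. The point is the centre of its foot, on the shell's top 90 mm above the bench; axes turn with the half. 92 mm from the hinge axis. With both halves shut the two ears stand parallel with 40 mm between them and 56 mm over their outer faces
- right_half_ear (a point): the same yellow ear on the right half
- left_half_hole (a point): centre of the upper mouth of the vertical through hole (12 mm wide) in the left half's aluminium lug, the upper lug: 40 x 36 mm, 10 mm thick, top 90 mm above the bench
- right_half_hole (a point): centre of the upper mouth of the 12 mm hole in the right half's lug, the lower lug: 11 mm thick, top 79 mm above the bench; lies right below the other when both halves are shut, with about 55 mm of free space below the lug
- pin: loose pin, about 60 g, upright: steel shaft 10 mm in diameter and 50 mm long, its last 10 mm tapering to a 4 mm nose, then a steel flange 22 mm wide and 4 mm thick, then a red round handle 16 mm in diameter and 38 mm tall (92 mm in all). Origin at the nose tip, z along the shaft to the handle
- pin_flange (a point): centre of the underside of the pin's flange, 50 mm above its tip; it rests on the upper lug when the pin is home
- pin_tip (a point): nose tip of the pin
- stand: grey 60 x 60 x 58 mm block fixed to the bench, left or right of the chamber, with a loose 16 mm hole in which the pin stands, flange on the block's top (58 mm above the bench). Origin at the bench under its centre
- rack: wooden 70 x 70 x 30 mm block fixed to the bench, on the side of the chamber where the pin's stand is not. Origin at the bench under its centre
- plate_tool: bystander: small aluminium disc with a stem, 25 mm wide, 35 mm tall, standing loose on the rack. Origin under its centre
- bottle: bystander: amber bottle, 60 mm wide, 140 mm tall, far side of the bench. Origin under its centre
- jar: bystander: white jar, 60 mm wide, 70 mm tall, far side of the bench. Origin under its centre
Not all that is in view belongs to the job. There is more than one size of the pin; the one meant has the size given above.

How it is judged:
On the way, in this order (a step that is already met when the one before it is completed fails the run):
1. both halves are swung fully shut (value of joint each of left_half, right_half below 0.03 rad), for 0.2 s.
2. the pin is pushed home through both lugs, the halves still shut (all of step 1 and distance between pin_flange and left_half_hole below 0.005 m and horizontal distance between pin_tip and right_half_hole below 0.006 m and angle between pin's own z axis and vertical below 0.12 rad), for 0.2 s.
At the end, for the whole second after the job is handed in: Both halves within 0.02 rad of shut; the pin upright through both lugs, flange within 5 mm of the upper hole's mouth, tip within 6 mm sideways of the lower hole; the fingers press each ear with more than 4 N, all held through the last second (value of joint each of left_half, right_half below 0.02 rad and distance between pin_flange and left_half_hole below 0.005 m and horizontal distance between pin_tip and right_half_hole below 0.006 m and angle between pin's own z axis and vertical below 0.12 rad and contact force between the fingers and left_half_c0 above 4 N and contact force between the fingers and right_half_c0 above 4 N); the arm keeps its last pose, push and grip.
It fails at once if a bystander is shifted by more than 20 mm or knocked over (distance of any of plate_tool, bottle, jar from where it was at the start of the episode above 0.02 m or angle between any of plate_tool, bottle, jar's own z axis and vertical above 0.5 rad).
It also fails if it takes over 72 s, if anything falls off the work surface, if the arm or the gripper's body presses on something with over 40 N, if the wrist force passes 120 N, or if a joint passes its speed limit or range.

## Robot

A 7-joint arm with a two-finger parallel gripper is mounted at the origin on the work surface. World frame = base frame: x ahead of the robot, y to its left, z up, the work surface at z = 0. Lengths are in m, angles in rad, forces in N, time in s.
With the tool pointing down it reaches from about 0.35 to 0.9 m from the base axis. Payload 19.9 kg.
Tool frame: the origin (TCP) lies between the finger pads; the fingertips stand 22 mm ahead of it and the grasp point (between the pads) lies 3 mm ahead of it; y points along the fingers, z is the direction in which the jaws open and shut, and the axes are right-handed (so a half turn about y gives the same grasp; the last joint's range is limited). The gripper opens to 94 mm and grips with 3 to 60 N. Pads are 16 mm wide; open, the fingers measure 119 mm over their backs; the gripper's body (75 mm by 177 mm) begins 78 mm behind the grasp point.
Start: joints at [-1.202, 0.417, -0.01, 1.614, 0.005, 1.111, -0.053], TCP at [0.25, 0.573, 0.227] pointing down, gripper open.
Joint ranges: [-2.81, 2.81], [-0.39, 2.02], [-1.27, 1.25], [0.06, 2.57], [-1.19, 4.33], [0.19, 2], [-2.82, 2.82]. Speed limits (rad/s): [1.89, 1.89, 2.39, 2.39, 3.01, 3.01, 3.01].

## Interface

Orientations are given as a 3x3 rotation matrix whose columns are the frame's x, y, z axes.
In Python, from plant import ctrl gives the robot as it stands. Calls block until the motion is done:
- ctrl.movep(position, orientation): joint-space move of the TCP to a pose.
- ctrl.servo_line(position, feed=0.15, orientation=None, force_limit=None): straight line of the TCP; orientation=None keeps the orientation; feed is the mean speed in m/s. With force_limit (N) it stops when the force on the tool has changed by that much, and returns True; else False.
- ctrl.set_joints(angles): joint-space move.
- ctrl.open() and ctrl.clamp(newtons=None): open the fingers fully, or close them until they stop; newtons is the grip in N (None keeps the last).
- ctrl.dwell(seconds).
- ctrl.inverse_kinematics(position, orientation): joint angles nearest the present ones, or None.
- ctrl.state(): the state.
- ctrl.read_camera(name): name is "scene" or "top" or "wrist"; returns a dict with "frame" (420x560x3 uint8, blue, green, red), "mtx" (3x3 intrinsics, pixels), "eye" and "orientation" of the camera in the world; the wrist camera has in their place "mount" (4x4, takes a point from camera to tool coordinates, whose origin is the TCP and whose axes are the tool frame's). Camera axes: x right, y down, z forward; pixel columns grow to the right and rows downward; lengths in m; the calibration is good to about 2 mm. The wrist camera is an equidistant fisheye: a pixel r from the principal point sees the ray r / f radians off the axis. A picture is of the moment at which its call begins: read the wrist's pose just before it. There is no depth.
A pose or a line that the arm cannot do raises ctrl.PlanningError and nothing moves.
- ctrl.sign_off(): hands the job in, once; it reports no verdict.
Trained networks look in a picture, given as the dict that the camera call returned (one of the last four; its "shot" number tells which), for a name from the list of things; names that differ only in an ending like _2 or _b are one class to them, and where a whole thing is asked for, a point or a joint stands for the part that bears it (a point fixed in the world has none). Each returns a list of dicts, best first, with "conf" (0 to 1); they miss things now and then, are a little off and sometimes report something else, mostly with a low value. They report only what shows in the picture. A call takes as long as a camera call. They do not tell look-alikes from the thing itself.
- ctrl.outline_of(picture, query): "pixels" (420x560 bool, what is visible of it) and "bbox" ([left, top, right, bottom] in pixels, round what is visible of it).
The state is a dict: "time_s": time; "joint_positions": joint angles; "joint_vel": joint speeds; "joint_efforts": joint torques, N m; "position": TCP position; "tool_rot": TCP orientation; "wrist_force": force on the tool from outside, world axes, zero at the start; "moment": the same for the moment, N m; "grip_width": opening from 0.0 (shut) to 1.0 (fully open).
Only numpy, scipy, OpenCV 4.12 (cv2) and the standard library are available. Lean on these libraries where they do the work, as an engineer would, in place of code of your own. Each camera call takes 0.05 s, during which the arm holds its last target.

## Working session

There is one attempt and no reset: what is moved stays moved. The work goes in short steps, each a Python script; the robot and the scene stay as the last script left them, time stands still between calls to the robot, and variables do not carry over. Pictures are saved under pics/ and viewed, and the job is handed in when it is done.

```bash
ls; mkdir -p pics
python3 - <<'E'
from plant import ctrl
import cv2
s=ctrl.state(); print(s['time_s'],s['position'],s['tool_rot'],s['grip_width'])
for n in ['scene','top','wrist']:
    p=ctrl.read_camera(n); cv2.imwrite(f'pics/{n}0.png',p['frame']); print(n,p['mtx'],p.get('eye'),p.get('orientation'),p.get('mount'))
E
```

```text
pics
0.0 [0.24946864 0.57268144 0.2268339 ] [[ 9.16818745e-01 -3.74360044e-04  3.99303455e-01]
 [-3.99303614e-01 -1.15064971e-03  9.16818030e-01]
 [ 1.16238368e-04 -9.99999268e-01 -1.20442054e-03]] 1.0002539584841825
scene [[388.56102043   0.         278.36099168]
 [  0.         388.56102043 212.43349858]
 [  0.           0.           1.        ]] [0.92197432 0.56607123 0.6194031 ] [[-0.82772119  0.34987826 -0.43870586]
 [ 0.56105003  0.50204667 -0.65815804]
 [-0.01002437 -0.7909073  -0.61185387]] None
top [[427.74251401   0.         281.12424066]
 [  0.         427.74251401 201.59660034]
 [  0.           0.           1.        ]] [0.44971848 0.02057874 1.04874024] [[ 0.00176308 -0.99304797  0.11769713]
 [-0.99999674 -0.00196829 -0.00162726]
 [ 0.00184761 -0.11769387 -0.99304821]] None
wrist [[325.1922621    0.         284.65149101]
 [  0.         325.1922621  206.65011167]
 [  0.           0.           1.        ]] None None [[-3.58952254e-04  9.61549513e-01  2.74631397e-01 -7.86955288e-02]
 [ 6.14474246e-04 -2.74631151e-01  9.61549454e-01 -1.56374067e-01]
 [ 9.99999747e-01  5.13904265e-04 -4.92267941e-04 -1.26863931e-03]
 [ 0.00000000e+00  0.00000000e+00  0.00000000e+00  1.00000000e+00]]
```

View pics/scene0.png

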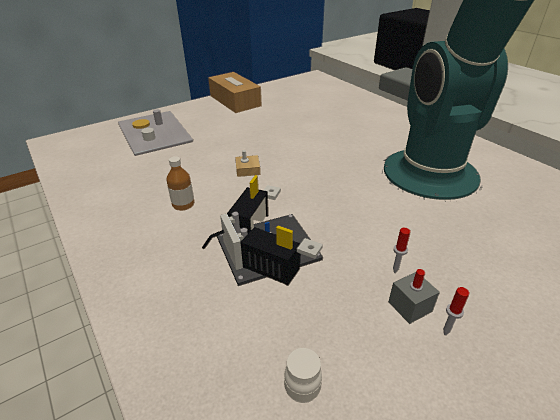

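View pics/top0.png

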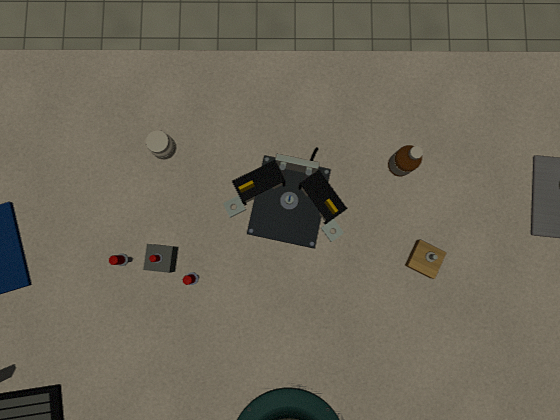

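View pics/wrist0.png

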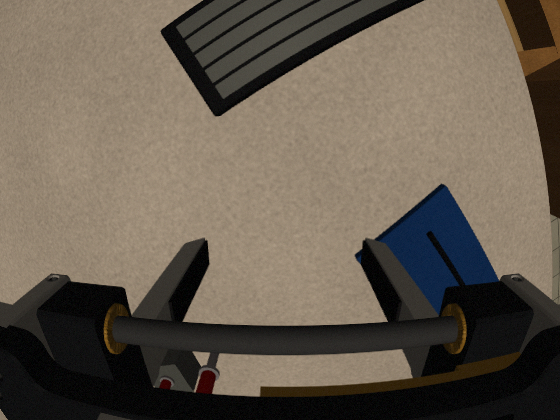

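```bash
cat > h.py <<'E'
from plant import ctrl
import numpy as np, cv2
def pix2plane(p,u,v,z):
    K=p['mtx'];d=np.array([(u-K[0,2])/K[0,0],(v-K[1,2])/K[1,1],1.]);d=p['orientation']@d
    e=np.array(p['eye']);return e+d*(z-e[2])/d[2]
def proj(p,X):
    c=np.array(p['orientation']).T@(np.array(X)-np.array(p['eye']));K=p['mtx'];return K[0,0]*c[0]/c[2]+K[0,2],K[1,1]*c[1]/c[2]+K[1,2]
def wproj(p,s,X):
    t=np.array(s['tool_rot']).T@(np.array(X)-np.array(s['position']));M=np.array(p['mount'])
    c=M[:3,:3].T@(t-M[:3,3]);K=p['mtx'];th=np.arctan2(np.hypot(c[0],c[1]),c[2]);ph=np.arctan2(c[1],c[0])
    return K[0,0]*th*np.cos(ph)+K[0,2],K[1,1]*th*np.sin(ph)+K[1,2]
def crop(f,x0,y0,x1,y1,k,name):
    cv2.imwrite(name,cv2.resize(f[y0:y1,x0:x1],None,fx=k,fy=k,interpolation=cv2.INTER_CUBIC))
E
python3 - <<'E'
from h import *
import pickle
s=ctrl.read_camera('scene');t=ctrl.read_camera('top')
pickle.dump((s,t),open('st.pkl','wb'))
crop(s['frame'],370,210,490,350,4,'pics/c1.png')
crop(t['frame'],95,140,355,290,3,'pics/c2.png')
crop(s['frame'],190,160,340,300,4,'pics/c3.png')
for n in ['pin','stand','rack','chamber','left_half','right_half','left_half_ear','right_half_ear','plate_tool','bottle','jar']:
  for nm,p in (('s',s),('t',t)):
    for o in ctrl.outline_of(p,n):
        ys,xs=np.nonzero(o['pixels']); print(n,nm,round(o['conf'],2),np.round(o['bbox']),round(xs.mean(),1),round(ys.mean(),1),len(xs))
print(ctrl.state()['time_s'])
E
```

```text
pin s 0.65 [442. 286. 471. 333.] 455.7 308.4 609
pin s 0.63 [410. 272. 427. 292.] 417.9 280.8 212
pin s 0.55 [396. 228. 410. 273.] 400.7 247.1 380
pin s 0.52 [242. 228. 328. 286.] 275.7 253.3 2856
pin t 0.67 [110. 254. 134. 265.] 120.1 259.3 229
pin t 0.63 [148. 251. 163. 262.] 156.3 257.6 95
pin t 0.49 [182. 272. 201. 284.] 191.1 278.8 171
pin t 0.3 [224. 160. 285. 216.] 254.7 185.5 1438
stand s 0.8 [388. 271. 440. 321.] 412.6 298.7 1514
stand s 0.3 [242. 223. 326. 286.] 275.8 253.2 2925
stand t 0.77 [142. 245. 182. 274.] 160.9 257.8 699
rack s 0.85 [234. 154. 260. 177.] 247.9 165.9 391
rack s 0.2 [410. 270. 427. 291.] 417.6 280.2 212
rack t 0.75 [412. 240. 445. 278.] 424.3 258.7 815
rack t 0.23 [424. 253. 438. 264.] 431.5 256.5 75
chamber s 0.97 [205. 179. 324. 286.] 263.5 239.5 6514
chamber t 0.74 [222. 150. 346. 246.] 288.5 200.2 7533
chamber t 0.31 [225. 161. 289. 219.] 254.9 185.3 1440
left_half s 0.63 [243. 225. 322. 284.] 275.6 253.1 2902
left_half t 0.62 [224. 162. 288. 218.] 254.0 185.8 1588
right_half s 0.61 [229. 174. 281. 230.] 254.0 203.2 1307
right_half t 0.79 [300. 171. 348. 240.] 324.8 202.7 1529
left_half_ear s 0.91 [239. 225. 322. 284.] 275.8 253.0 2931
left_half_ear s 0.37 [229. 175. 281. 231.] 253.0 203.7 1325
left_half_ear t 0.97 [225. 164. 289. 217.] 254.0 185.9 1612
right_half_ear s 0.69 [230. 174. 280. 233.] 253.3 203.9 1358
right_half_ear t 0.61 [299. 170. 348. 242.] 324.5 203.0 1547
plate_tool s 0.57 [245. 152. 249. 164.] 244.0 157.2 65
bottle s 0.57 [168. 158. 194. 212.] 179.2 185.8 965
jar s 0.84 [283. 349. 323. 403.] 302.5 374.8 1697
jar s 0.2 [410. 270. 426. 294.] 418.0 280.6 231
jar t 0.56 [146. 130. 178. 160.] 160.8 144.5 648
jar t 0.17 [150. 255. 163. 265.] 155.8 257.8 113
1.35
```

View pics/c1.png

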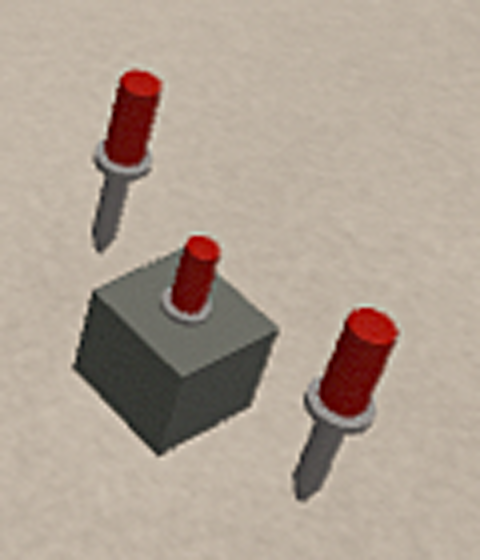

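View pics/c2.png

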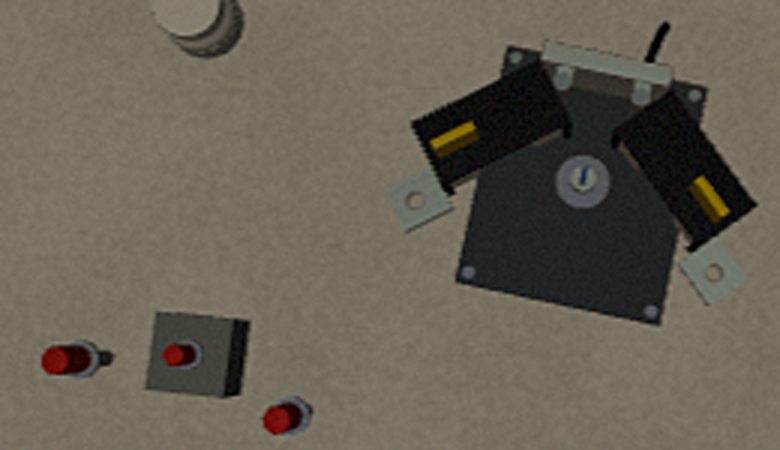

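View pics/c3.png

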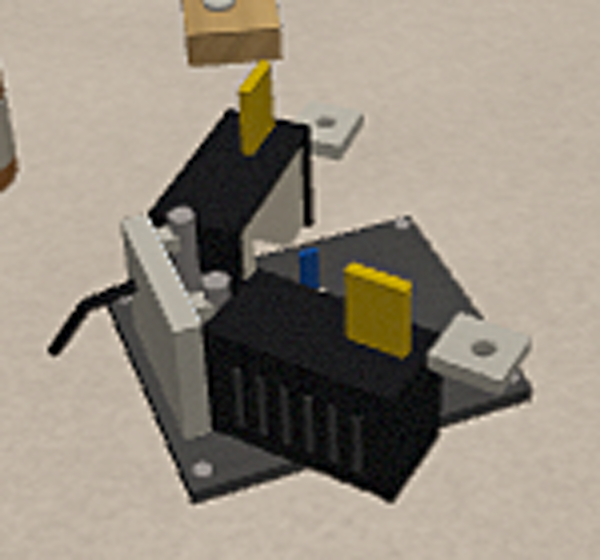

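```bash
cat > fit.py <<'E'
from h import *
import pickle
from scipy.optimize import least_squares
s,t=pickle.load(open('st.pkl','rb'))
C2=lambda a,b:(a/3+95-.33,b/3+140-.33)
C3=lambda a,b:(a/4+190-.37,b/4+160-.37)
def model(P):
    x,y,yaw,ql,qr,hy=P
    R=lambda a:np.array([[np.cos(a),-np.sin(a)],[np.sin(a),np.cos(a)]])
    o=np.array([x,y]);hx=-30+np.sqrt(92**2-(24-hy)**2)
    def W(p,z,side=0):
        p=np.array(p,float)/1000
        if side:
            h=np.array([hx,side*hy])/1000
            p=h+R(-side*(ql if side>0 else qr))@(p-h)
        return np.r_[o+R(yaw)@p,z/1000]
    return W
obs=[(t,C2(508,45),(100,85),12,0),(t,C2(708,88),(100,-85),12,0),(t,C2(660,325),(-100,-85),12,0),(t,C2(457,282),(-100,85),12,0),
(t,C2(416,200),(-77,0),90,1),(t,C2(714,273),(-77,0),79,-1),
(s,C3(484,348),(-77,0),90,1),(s,C3(327,122),(-77,0),79,-1),
(s,C3(195,497),(100,85),12,0),(s,C3(531,384),(-100,85),12,0),(s,C3(407,217),(-100,-85),12,0),
(s,C3(379,270),(-30,24),136,1),(s,C3(257,76),(-30,24*-1),136,-1),(t,C2(453,135),(-30,24),136,1),(t,C2(708,200),(-30,-24),136,-1)]
def res(P):
    W=model(P);return np.concatenate([np.array(proj(p,W(q,z,sd)))-uv for p,uv,q,z,sd in obs])
r=least_squares(res,[.5,0,-.2,.8,.8,29],x_scale=[.01,.01,.1,.1,.1,5],loss='soft_l1')
P=r.x
if __name__=='__main__':
    print(P);print(np.round(res(P).reshape(-1,2),1))
    W=model(P)
    for sd in (1,-1): print(W((-30,24*sd),90,sd),W((-77,0),90,sd))
    # pin: handle top
    a=pix2plane(t,*C2(174,355),.100);print('pin top t',a)
    a=pix2plane(s,203/4+370,244/4+210,.100);print('pin top s',a)
    print('flange s',pix2plane(s,187/4+370,302/4+210,.062))
    for i in((93,292),(182,378),(278,329),(190,250)): print('stand corner',pix2plane(s,i[0]/4+370,i[1]/4+210,.058))
    for i in((155,312),(238,320),(230,398),(147,389)): print('stand corner t',pix2plane(t,*C2(*i),.058))
E
python3 fit.py
```

```text
[ 5.74787837e-01 -1.06193130e-03 -2.00170516e-01  9.01928131e-01
  8.07336276e-01  3.00163721e+01]
[[-0.4 -0.1]
 [ 0.5 -0.9]
 [ 1.   0.1]
 [-0.4  0.3]
 [ 0.1  0.2]
 [-0.3  0.1]
 [ 0.3  0.1]
 [ 0.4  0.3]
 [-0.7 -0.9]
 [ 1.   0.7]
 [ 0.6 -0.6]
 [ 0.1  1.6]
 [ 0.1  0.2]
 [ 0.2  0. ]
 [ 1.3 -1.2]]
[0.59448794 0.09525143 0.09      ] [0.5518451  0.12634143 0.09      ]
[ 0.55056097 -0.09020412  0.09      ] [ 0.49826834 -0.09730915  0.09      ]
pin top t [0.43675708 0.30114172 0.1       ]
pin top s [0.43469949 0.29964034 0.1       ]
flange s [0.43491623 0.30060594 0.062     ]
stand corner [0.46312563 0.26918609 0.058     ]
stand corner [0.46885981 0.32747607 0.058     ]
stand corner [0.40988285 0.33360027 0.058     ]
stand corner [0.40371391 0.27715903 0.058     ]
stand corner t [0.46890222 0.32936183 0.058     ]
stand corner t [0.46290471 0.26545052 0.058     ]
stand corner t [0.40376465 0.26969874 0.058     ]
stand corner t [0.41043759 0.33319008 0.058     ]
```

```bash
cat >> h.py <<'E'
def Rz(a):  # tool z axis (jaw) at world angle a, tool y down
    z=np.array([np.cos(a),np.sin(a),0]);y=np.array([0,0,-1.]);return np.column_stack([np.cross(y,z),y,z])
def st(tag=''):
    s=ctrl.state();print(tag,'t%.2f'%s['time_s'],np.round(s['position'],4),'F',np.round(s['wrist_force'],1),'g%.3f'%s['grip_width']);return s
E
cat > push.py <<'E'
from h import *
import fit
P=fit.P.copy()
def pose(sd,q,d,z):
    p=P.copy();p[3]=p[4]=q;W=fit.model(p)
    return W((-30,sd*(24+d)),z,sd),Rz(p[2]-sd*q+np.pi/2)
E
python3 - <<'E'
from push import *
for sd in(1,-1):
  for q in (P[3] if sd>0 else P[4],.4,0):
    for d in (40,16.5):
      print(sd,q,d,pose(sd,q,d,122)[0],ctrl.inverse_kinematics(*pose(sd,q,d,122)))
E
```

```text
1 0.901928130624169 40 [0.63017423 0.11332042 0.122     ] [-0.53632477  0.59006204  0.43126924  1.67302159 -0.29157254  0.94268433
  0.47213478]
1 0.901928130624169 16.5 [0.60920854 0.10270489 0.122     ] [-0.5466309   0.55549815  0.44560691  1.73380829 -0.29019613  0.91795135
  0.48703617]
1 0.4 40 [0.58475909 0.09595985 0.122     ] [-0.49096863  0.50076425  0.36030207  1.79750238 -0.22088372  0.88285973
  0.94046651]
1 0.4 16.5 [0.57148669 0.07656672 0.122     ] [-0.48649662  0.47807878  0.38460372  1.83892523 -0.22822244  0.8678737
  0.97817213]
1 0 40 [0.55811239 0.06762525 0.122     ] [-0.43598396  0.44758473  0.32816104  1.87359207 -0.18672791  0.85014703
  1.35647635]
1 0 16.5 [0.55343973 0.04459449 0.122     ] [-0.39927528  0.43645254  0.32929744  1.89090472 -0.18404598  0.84348301
  1.39482658]
-1 0.8073362761212551 40 [ 0.57338265 -0.12305485  0.122     ] [-0.11531447  0.49008138  0.35492486  1.81311678 -0.21457035  0.87606735
  2.51729953]
-1 0.8073362761212551 16.5 [ 0.55997491 -0.10375504  0.122     ] [-0.14372164  0.46156646  0.34653244  1.85579106 -0.20123636  0.85831563
  2.47952256]
-1 0.4 40 [ 0.54615811 -0.09429814  0.122     ] [-0.28350803  0.46047127  0.50336544  1.89778944 -0.28809153  0.85480054
  2.13751658]
-1 0.4 16.5 [ 0.54149331 -0.07126578  0.122     ] [-0.28957084  0.43835666  0.45398782  1.9164556  -0.25210552  0.84239559
  2.06692357]
-1 0 40 [ 0.53266132 -0.05781893  0.122     ] [-0.34025257  0.42576679  0.4833099   1.94248493 -0.26200926  0.8345588
  1.65441261]
-1 0 16.5 [ 0.53733398 -0.03478816  0.122     ] [-0.34204806  0.42212951  0.43189633  1.93471898 -0.23382537  0.83333453
  1.58540282]
```

Run:
```python
from push import *
ctrl.clamp(10)
sd=1;q0=P[3]
ctrl.movep(*pose(sd,q0,42,230))
p,R=pose(sd,q0,42,122)
print(ctrl.servo_line(p,feed=.2,orientation=R,force_limit=15))
st('down')
for q in list(np.linspace(q0,0.06,6)):
    p,R=pose(sd,q,18,122);f=ctrl.servo_line(p,feed=.1,orientation=R,force_limit=30);s=st(f'{q:.2f} {f}')
    if f: break
p=ctrl.read_camera('scene');cv2.imwrite('pics/l1.png',p['frame'])
p=ctrl.read_camera('top');cv2.imwrite('pics/l1t.png',p['frame'])
```

```text
False
down t5.60 [0.6325 0.1144 0.123 ] F [-0.5  0.6  1. ] g0.002
0.90 False t5.99 [0.6112 0.1037 0.1232] F [0.4 0.5 0.2] g0.007
0.73 False t6.31 [0.597  0.0972 0.1225] F [-0.5 -0.3  0.6] g0.002
0.57 False t6.62 [0.584  0.0885 0.1222] F [ 0.  -0.4 -0.5] g0.005
0.40 False t6.94 [0.5727 0.0778 0.1221] F [ 0.6 -0.5 -0.7] g0.007
0.23 False t7.26 [0.5633 0.0654 0.122 ] F [-0.6 -0.3 -0. ] g0.004
0.06 False t7.58 [0.5561 0.0516 0.122 ] F [ 0.5 -1.   0.1] g0.002
```

View pics/l1.png

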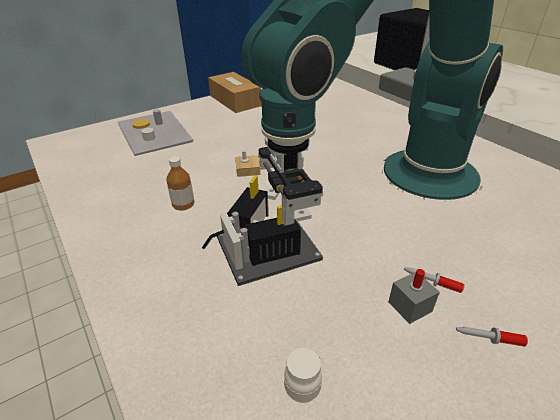

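Run:
```python
from push import *
sd=1
for d in (16,12,8):
    p,R=pose(sd,0,d,122);f=ctrl.servo_line(p,feed=.04,orientation=R,force_limit=8);st(f'{d} {f}')
    if f: break
s=ctrl.state();pp=np.array(s['position'])
# back off outward, rise
p,R=pose(sd,0,45,122);ctrl.servo_line(p,feed=.2)
p,R=pose(sd,0,45,215);ctrl.servo_line(p,feed=.3)
sd=-1;q0=P[4]
ctrl.movep(*pose(sd,q0,45,215))
p,R=pose(sd,q0,45,122)
print(ctrl.servo_line(p,feed=.2,orientation=R,force_limit=15));st('down')
for q in list(np.linspace(q0,0.06,6)):
    p,R=pose(sd,q,18,122);f=ctrl.servo_line(p,feed=.1,orientation=R,force_limit=30);s=st(f'{q:.2f} {f}')
    if f: break
for d in (16,12,8):
    p,R=pose(sd,0,d,122);f=ctrl.servo_line(p,feed=.04,orientation=R,force_limit=8);st(f'{d} {f}')
    if f: break
p,R=pose(sd,0,45,122);ctrl.servo_line(p,feed=.2)
p,R=pose(sd,0,45,215);ctrl.servo_line(p,feed=.3);st()
p=ctrl.read_camera('scene');cv2.imwrite('pics/l2.png',p['frame'])
p=ctrl.read_camera('top');cv2.imwrite('pics/l2t.png',p['frame'])
```

```text
16 True t7.96 [0.5534 0.045  0.1217] F [1.1 3.  2.1] g0.006
False
down t10.42 [ 0.5767 -0.1268  0.1228] F [ 0.1  1.  -0.3] g-0.001
0.81 False t10.83 [ 0.5612 -0.1047  0.1229] F [ 0.5 -1.1 -0.8] g0.005
0.66 False t11.13 [ 0.5527 -0.0943  0.1223] F [ 0.1  0.1 -0.3] g0.004
0.51 False t11.43 [ 0.5459 -0.0822  0.1221] F [-0.5 -0.9 -0.7] g0.005
0.36 False t11.73 [ 0.541  -0.0694  0.1221] F [-0.1 -0.4  0.4] g0.004
0.21 False t12.03 [ 0.538  -0.0559  0.1221] F [-0.3 -0.4 -0.5] g0.003
0.06 False t12.33 [ 0.537  -0.0421  0.122 ] F [ 0.2 -0.4 -0.1] g0.007
16 False t12.68 [ 0.5375 -0.0348  0.122 ] F [-0.4 -0.3  0.3] g0.001
12 False t12.93 [ 0.5375 -0.0343  0.122 ] F [ -4.6 -21.1   3.8] g0.003
8 False t13.18 [ 0.5375 -0.0341  0.1221] F [-11.2 -41.4   9.9] g0.007
 t13.97 [ 0.5322 -0.0618  0.2159] F [-0.2  0.  -0.9] g0.005
```

View pics/l2.png

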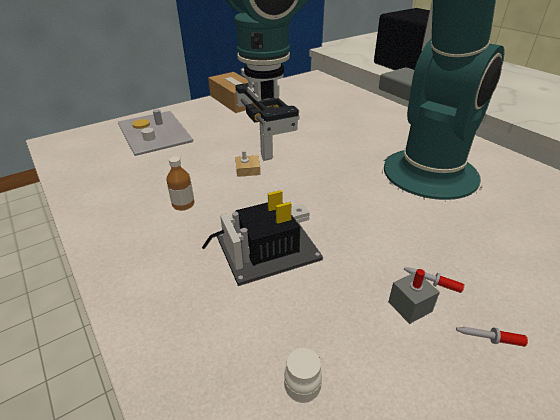

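Run:
```python
from push import *
ctrl.open()
p,R=pose(1,0,-24,215);ctrl.movep(p,R)
p,R=pose(1,0,-24,122);print(ctrl.servo_line(p,feed=.2,force_limit=15));st()
ctrl.clamp(15);st('cl');ctrl.dwell(.4);st('cl')
ctrl.clamp(30);ctrl.dwell(.3);st('cl')
q=ctrl.read_camera('wrist');cv2.imwrite('pics/w3.png',q['frame'])
ctrl.open();st('op')
p,R=pose(1,0,-24,215);ctrl.servo_line(p,feed=.3);st()
# go look: over the pin
ctrl.movep(np.array([.435,.300,.24]),Rz(np.pi/2-.2));s=st()
import pickle
w=ctrl.read_camera('wrist');S=ctrl.read_camera('scene');T=ctrl.read_camera('top')
pickle.dump((S,T,w,s),open('st2.pkl','wb'))
cv2.imwrite('pics/w4.png',w['frame']);cv2.imwrite('pics/s4.png',S['frame'])
crop(S['frame'],190,160,340,300,4,'pics/s4c.png');crop(T['frame'],95,140,355,290,3,'pics/t4c.png')
```

```text
False
 t16.52 [0.5458 0.0042 0.1228] F [ 0.4 -0.2  1.5] g1.001
cl t17.19 [0.5455 0.0052 0.1222] F [-0.8  2.5  3.8] g0.590
cl t17.59 [0.5455 0.0052 0.1222] F [-1.8  3.   5.7] g0.596
cl t18.11 [0.5455 0.0052 0.1221] F [-0.9  3.1  4.9] g0.593
op t18.92 [0.5454 0.0049 0.122 ] F [ 0.2  0.3 -0. ] g0.998
 t19.38 [0.5457 0.005  0.2159] F [-0.1 -0.4 -0.4] g0.996
 t20.57 [0.4357 0.2987 0.2396] F [ 0.3 -0.5  0.1] g1.000
```

View pics/w4.png

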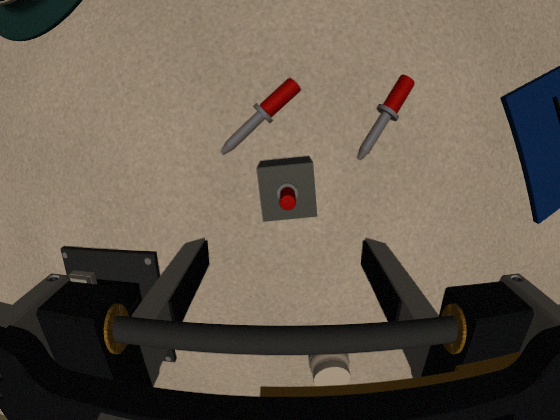

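View pics/s4c.png

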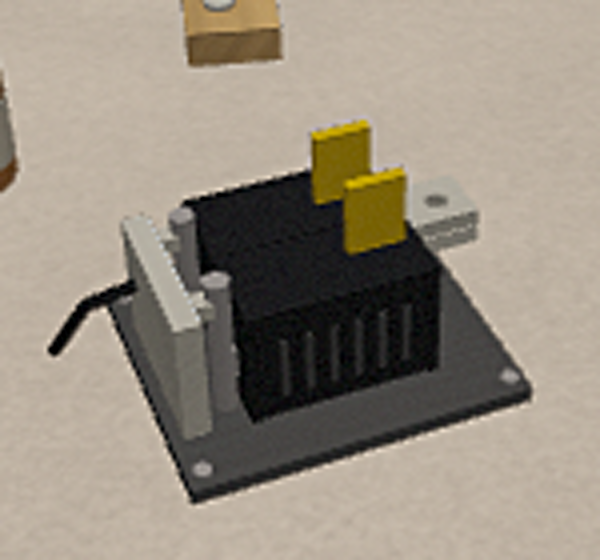

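View pics/t4c.png

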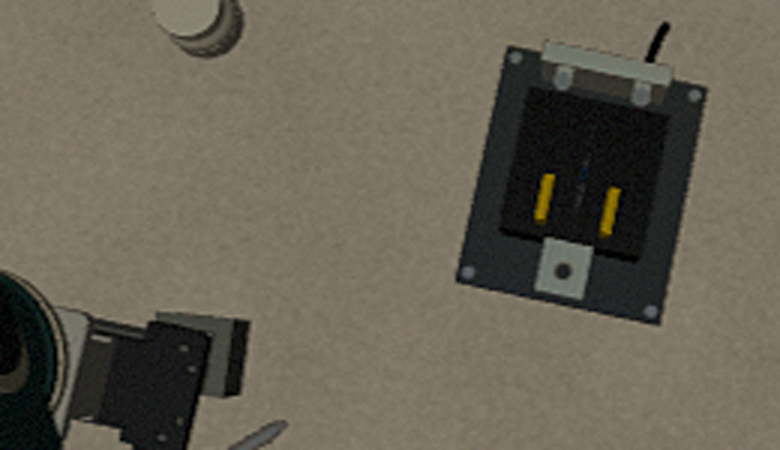

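Run:
```python
from push import *
import pickle
from scipy.optimize import least_squares
S,T,w,s=pickle.load(open('st2.pkl','rb'))
ht=fit.C2(563.5,271);hs=fit.C3(437,200.5)
print('hole top',pix2plane(T,*ht,.09),'scene',pix2plane(S,*hs,.09),'model',fit.model(P)((-77,0),90))
tri=least_squares(lambda X:np.r_[np.array(proj(T,X))-ht,np.array(proj(S,X))-hs],[.5,0,.09]);print('tri',tri.x,tri.fun)
print('pin top in wrist pred',wproj(w,s,[.4355,.300,.1]),'flange',wproj(w,s,[.4355,.300,.062]))
crop(w['frame'],240,140,340,230,6,'pics/w4c.png')
crop(S['frame'],280,190,310,225,15,'pics/hole_s.png');crop(T['frame'],260,215,305,250,14,'pics/hole_t.png')
```

```text
hole top [0.49929426 0.01580631 0.09      ] scene [0.49907745 0.01480935 0.09      ] model [0.49932532 0.01424847 0.09      ]
tri [0.49943894 0.01566214 0.09066706] [ 0.06601302 -0.08000963  0.10353791  0.00859091]
pin top in wrist pred (np.float64(287.8224693563785), np.float64(200.5710039840088)) flange (np.float64(287.53106801686835), np.float64(191.33431120522914))
```

View pics/w4c.png

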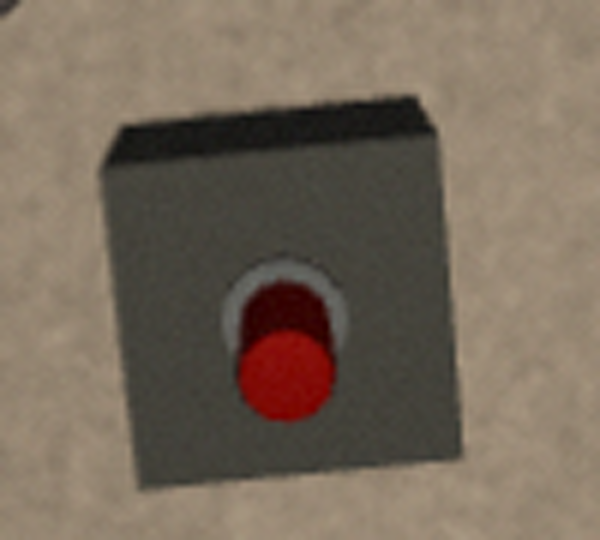

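View pics/hole_s.png

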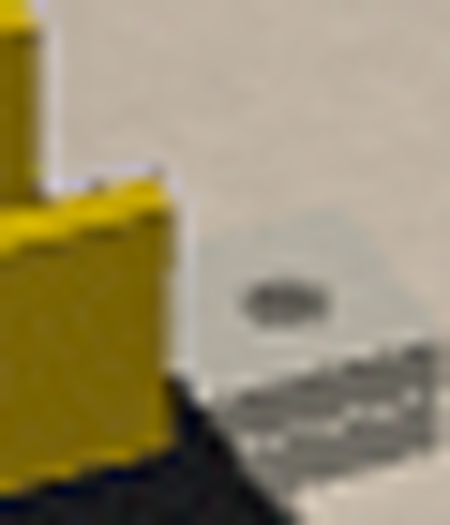

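View pics/hole_t.png

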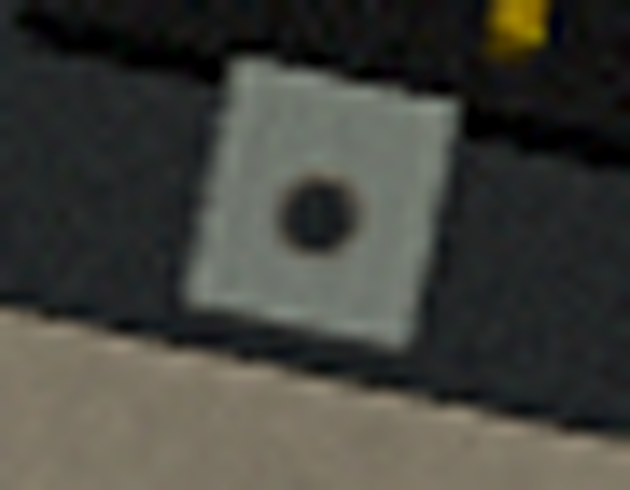

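Run:
```python
from push import *
import pickle
R=Rz(np.pi/2-.2)
ctrl.movep(np.array([.4363,.2998,.15]),R)
print(ctrl.servo_line(np.array([.4363,.2998,.090]),feed=.1,force_limit=12));st()
ctrl.clamp(30);st('cl')
ctrl.servo_line(np.array([.4363,.2998,.18]),feed=.15);st('up')
H=np.array([.4993,.0152])
ctrl.movep(np.r_[H,.18],R)
# tip is: TCP z at grasp .090 -> tip .008 -> tip = tcp-.082
ctrl.servo_line(np.r_[H,.182],feed=.15);s=st('hover')
S=ctrl.read_camera('scene');T=ctrl.read_camera('top');s2=ctrl.state();w=ctrl.read_camera('wrist')
pickle.dump((S,T,w,s2),open('st3.pkl','wb'))
crop(S['frame'],250,150,340,240,7,'pics/h1.png');cv2.imwrite('pics/h1t.png',T['frame']);cv2.imwrite('pics/h1w.png',w['frame'])
```

```text
False
 t21.93 [0.4367 0.3001 0.0907] F [-0.1 -0.2 -0.8] g1.000
cl t23.11 [0.4363 0.2998 0.09  ] F [-0.2 -0.2 -0.2] g0.164
up t23.86 [0.4359 0.2996 0.1792] F [ 0.2  0.1 -1.8] g0.166
hover t25.23 [0.4994 0.0161 0.1821] F [ 0.  -0.2 -1.2] g0.164
```

View pics/h1.png

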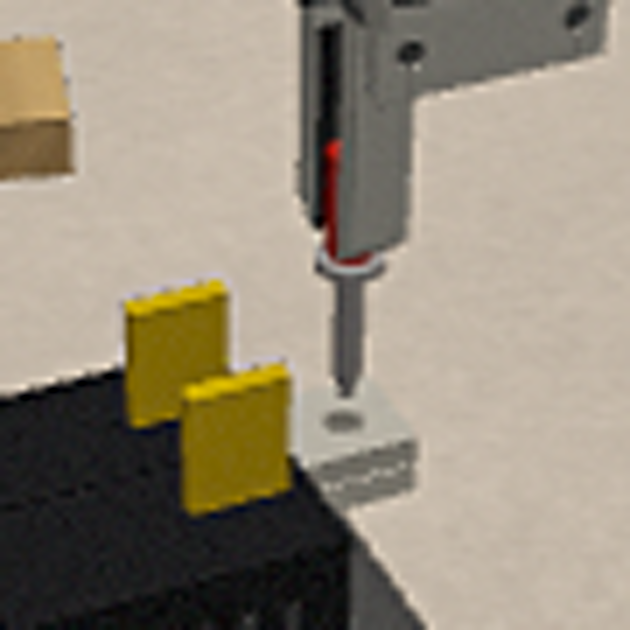

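View pics/h1w.png

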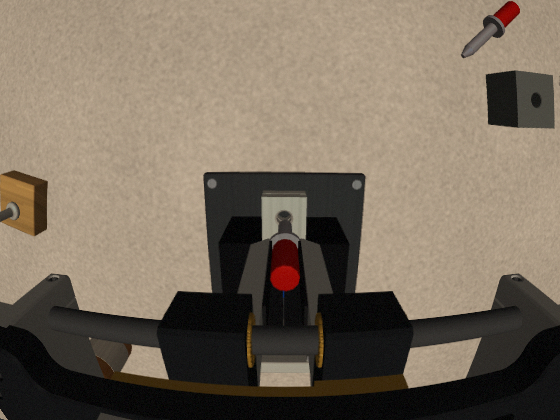

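Run:
```python
from push import *
import pickle
S,T,w,s=pickle.load(open('st3.pkl','rb'))
c=lambda a,b:(a/7+250-.43,b/7+150-.43)
print('tip',pix2plane(S,*c(346.5,394),.1),'hole',pix2plane(S,*c(343,421),.09),s['position'])
crop(w['frame'],250,185,320,255,9,'pics/h1wc.png')
print('pred wrist hole',wproj(w,s,[.4993,.0152,.09]),'tip',wproj(w,s,np.r_[s['position'][:2],.1]))
```

```text
tip [0.49817588 0.01392949 0.1       ] hole [0.4995551  0.01428616 0.09      ] [0.49929823 0.015699   0.18199126]
pred wrist hole (np.float64(286.10529909075365), np.float64(216.48280391942077)) tip (np.float64(286.7881030911687), np.float64(220.28845244774132))
```

View pics/h1wc.png

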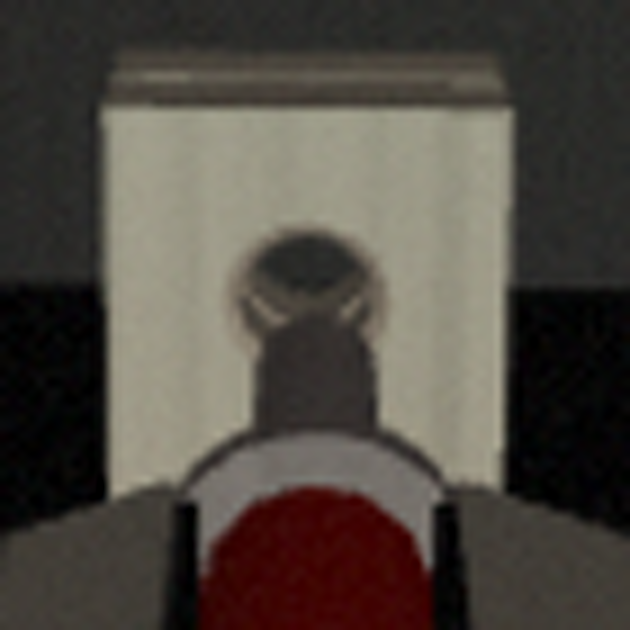

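Run:
```python
from push import *
H=np.array([.4995,.0150])
ctrl.servo_line(np.r_[H,.178],feed=.05)
for z in (.168,.160,.152,.145):
    f=ctrl.servo_line(np.r_[H,z],feed=.04,force_limit=10);st(f'{z} {f}')
    if f: break
S=ctrl.read_camera('scene');crop(S['frame'],250,150,340,240,7,'pics/i1.png')
```

```text
0.168 False t26.03 [0.4994 0.0149 0.1677] F [-1.   0.4 -1.2] g0.162
0.16 False t26.38 [0.4994 0.015  0.1597] F [-0.1  1.  -0.5] g0.163
0.152 False t26.73 [0.4993 0.015  0.1517] F [-0.7  0.7 -0.6] g0.167
0.145 False t27.06 [0.4993 0.015  0.1447] F [-0.3  0.2 -0.6] g0.161
```

View pics/i1.png

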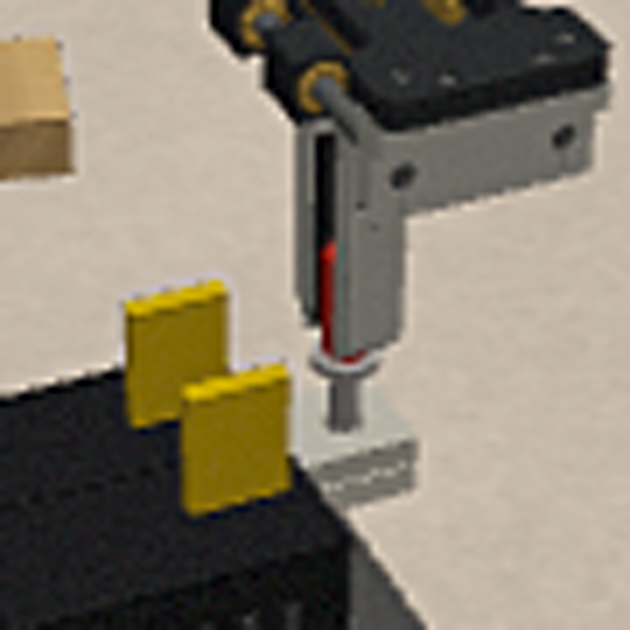

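Run:
```python
from push import *
H=np.array([.4995,.0150])
for z in (.134,.125,.118):
    f=ctrl.servo_line(np.r_[H,z],feed=.04,force_limit=12);s=st(f'{z} {f}')
    if f: break
ctrl.dwell(.3);st()
S=ctrl.read_camera('scene');crop(S['frame'],250,150,340,240,7,'pics/i2.png')
```

```text
0.134 False t27.53 [0.4994 0.015  0.1337] F [ 0.7 -0.3 -0.8] g0.163
0.125 False t27.91 [0.4993 0.0149 0.1247] F [-0.5 -0.2 -0.2] g0.165
0.118 True t28.12 [0.5001 0.015  0.1204] F [ 0.6  0.5 -0.3] g0.163
 t28.42 [0.4997 0.015  0.1207] F [-0.4 -0.2 -1.2] g0.164
```

View pics/i2.png

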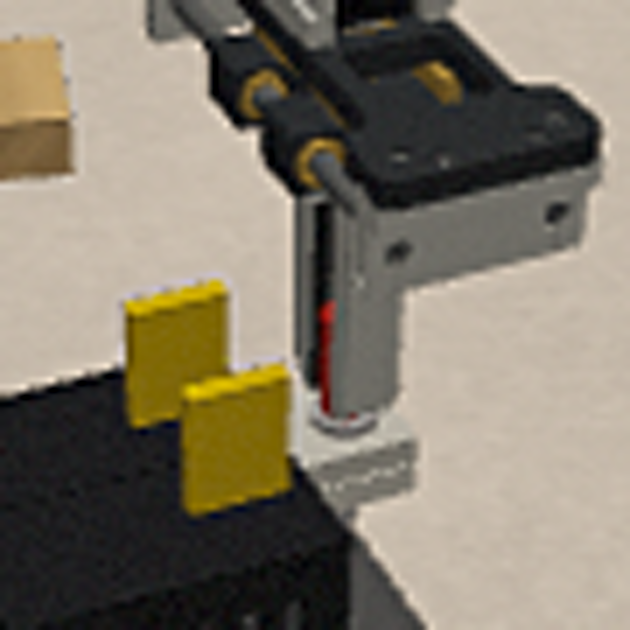

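Run:
```python
from push import *
f=ctrl.servo_line(np.array([.4995,.0150,.117]),feed=.02,force_limit=8);st(f)
ctrl.open();st('open')
ctrl.servo_line(np.array([.4995,.0150,.20]),feed=.2);st()
p,R=pose(1,0,-24,215);p[1]+=.001
ctrl.movep(p,R)
S=ctrl.read_camera('scene');crop(S['frame'],250,150,340,240,7,'pics/i3.png')
w=ctrl.read_camera('wrist');crop(w['frame'],200,120,370,270,4,'pics/i3w.png')
```

```text
True t28.68 [0.5005 0.0149 0.1195] F [-0.8  0.2  6. ] g0.164
open t29.93 [0.5    0.0149 0.119 ] F [ 0.4 -0.1  0.5] g0.998
 t30.49 [0.4994 0.015  0.2001] F [-0.   0.  -0.6] g0.999
```

View pics/i3.png

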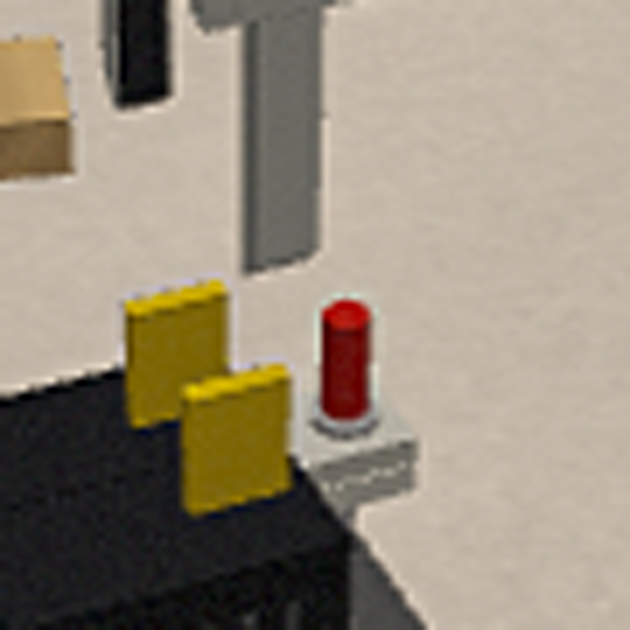

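View pics/i3w.png

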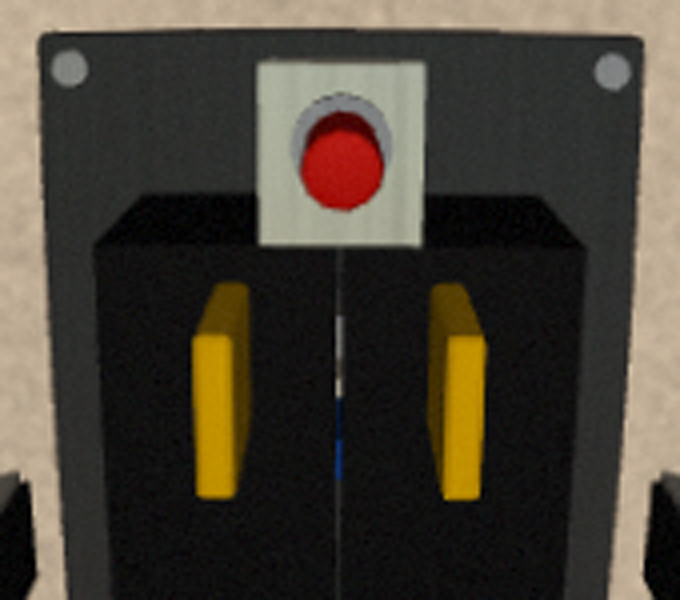

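Pin is home and upright: the flange is on the lug at about (345,420) in the scene crop, and the halves are shut. Now the pinch.

Run:
```python
from push import *
p,R=pose(1,0,-24,122);p[1]+=.001
print(ctrl.servo_line(p,feed=.15,force_limit=15));st()
ctrl.clamp(25);st('cl');ctrl.dwell(.8);st('cl')
S=ctrl.read_camera('scene');crop(S['frame'],230,140,340,240,7,'pics/f.png')
T=ctrl.read_camera('top')
w=ctrl.read_camera('wrist');cv2.imwrite('pics/fw.png',w['frame']);st()
```

```text
False
 t31.68 [0.5457 0.0059 0.1227] F [0.4 0.7 0. ] g1.002
cl t32.35 [0.5453 0.0053 0.1221] F [-1.6 -5.6  3.4] g0.592
cl t33.15 [0.5453 0.0053 0.1221] F [-1.4 -4.6  4.3] g0.589
 t33.30 [0.5453 0.0053 0.122 ] F [-2.  -5.4  3.8] g0.592
```

View pics/f.png

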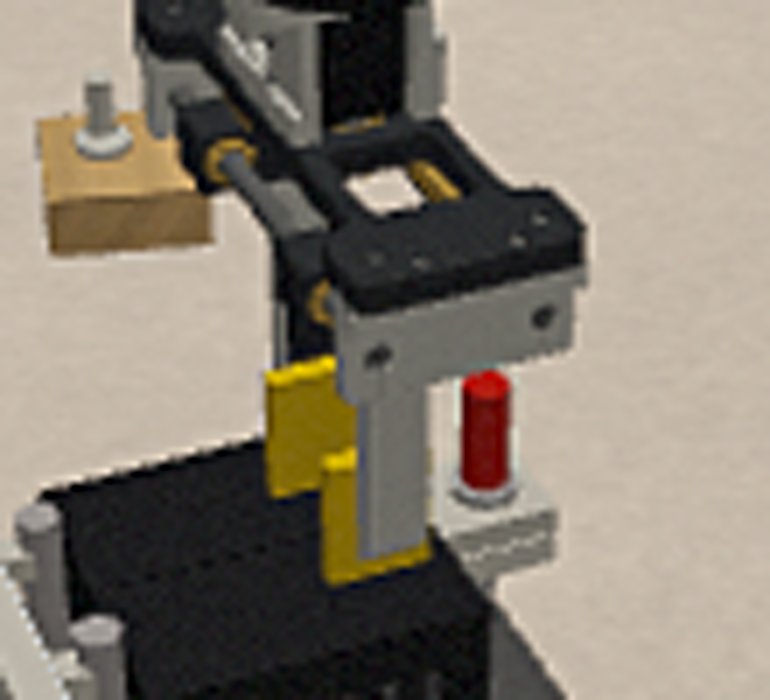

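View pics/fw.png

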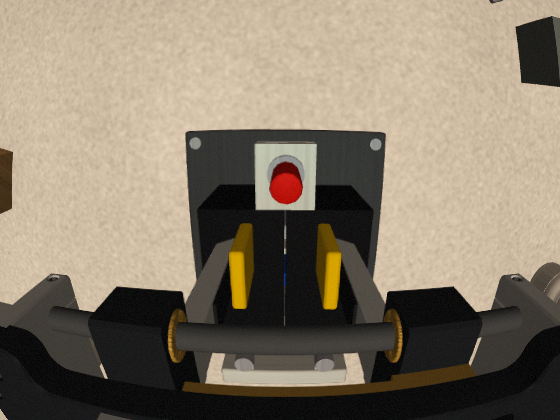

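Run:
```python
from h import *
ctrl.sign_off();st()
```

```text
the job is handed in; nothing more can be done
the job is handed in; nothing more can be done
```

The chamber is shut, the pin is in place, and I handed the job in at about 33 s with both ears still squeezed at a 25 N grip. No verdict is reported, so this rests on my own checks.

**What I did**
- I pushed both halves shut by their ears with the closed fingers, then squeezed the ears together once to confirm they were shut.
- Three red pins were in view, at scene pixels (418,281), (402,245) and (458,305). I used the one in the stand at (418,281). Its height, handle and flange matched the sizes given, and the other two were larger.
- I lowered that pin through both lugs with almost no side force until the flange stopped on the upper lug. Then I released it and pinched the ears.

**Last checks**
- **Ears:** the opening measured 0.59, which is about 55.6 mm. The ears should measure 56 mm across when shut.
- **Pin:** upright with its flange on the upper lug in the scene and wrist images.
- **Bystanders:** the plate tool is still upright on its rack in the last picture. I did not measure the bottle and jar again at the end, but nothing moved near them.

**What did not go as expected**
- While I was shutting the right half, the 8 N force limit did not stop the push. The wrist force reached about 43 N, pressing through the fingers and well under the 120 N wrist limit.
- The two larger pins, which had been balanced on their noses, fell over early in the run. I did not touch them.
- The cameras disagreed by about 1 mm on the hole position, but the pin went in without trouble.

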